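# Dock the wide sample pot on the stirrer

## Task

Slide the wide round lidded sample pot across the bench into the V of the stirrer dock until it sits fully home against both guide bars, centred over the round drive plate. Push it along the bench without lifting or tipping it, leave the narrow pot and the square tin where they stand, and back the gripper away.

Things in the scene. Friction and masses are not known exactly. Their poses are not given: they have to be found in the camera images.
- wide_pot: The pot to dock: closed round stainless-steel pot with a flat lid, 100 mm in diameter, 60 mm tall, about 0.5 kg, loose on the bench. Too wide to grasp; slides when pushed on its side. Origin at the centre of its underside, z up; yaw does not matter. The narrow pot has the same finish and height; which of the two is nearer the robot varies.
- dock: Fixed stirrer dock; its mouth faces the robot's left (+y) within 12 deg. Two steel bars (mm: 150 long, 10 thick, 20 high) form a 90 deg V mirrored about its x axis; +x points into the V. Origin: on the bench, where the home wide pot's centre lies, on a flush grey 84 mm disc; bar faces pass 50 mm from it. Mouth 220 wide at x=-39. White housing beyond: x=80 to 170, 150 wide, 84 tall with knob.
- narrow_pot: Closed stainless-steel round pot with a flat lid, 60 mm in diameter and 60 mm tall, loose; not to be moved. Origin at the centre of its underside.
- square_tin: Closed stainless-steel square tin, 92 by 92 mm and 60 mm tall, loose, standing on the robot's left beyond the two pots; not to be moved. Origin at the centre of its underside.
Things that resemble listed ones, but are neither listed nor needed, are in the scene too. What is shaped like the wide_pot but blue is not meant.

How it is judged:
By the outcome, as a careful person would: the job done as asked, in the order asked, and still so for the second after the job is handed in, with the robot touching nothing.
It also fails if it takes over 35 s, if anything falls off the work surface, if the arm or the gripper's body presses on something with over 40 N, if the wrist force passes 120 N, or if a joint passes its speed limit or range.

## Robot

A 6-joint arm with a two-finger parallel gripper is mounted at the origin on the work surface. World frame = base frame: x ahead of the robot, y to its left, z up, the work surface at z = 0. Lengths are in mm, angles in rad, forces in N, time in s.
With the tool pointing down it reaches from about 275 to 750 mm from the base axis. Payload 10.2 kg.
Tool frame: the origin (TCP) lies at the very end of the fingers, on their centre line; the grasp point (between the pads) lies 19 mm behind it; x points along the fingers, y is the direction in which the jaws open and shut, and the axes are right-handed (so a half turn about x gives the same grasp; the last joint's range is limited). The gripper opens to 85 mm and grips with 20 to 120 N. Pads are 22 mm wide; open, the fingers measure 114 mm over their backs; the gripper's body (76 mm by 85 mm) begins 54 mm behind the grasp point. The pads swing forward as they close: fully open they stand 13 mm farther back than shut.
Start: joints at [1.12, 0.313, 1.498, -0, 1.331, -0.223], TCP at [118.576, 511.44, 231.294] pointing down, gripper open.
Joint ranges: [-2.94, 2.94], [-0.97, 2.17], [0.19, 2.56], [-1.23, 4.37], [0.02, 3.11], [-2.88, 2.88]. Speed limits (rad/s): [2.39, 2.39, 3.01, 3.14, 3.14, 3.14].

## Interface

Orientations are given as a unit quaternion [w, x, y, z].
In Python, from rig import ctrl, viewer, finish_job gives the robot as it stands.
- The arm moves only by the tool carry_out, never from a script. Its argument "targets" is a list of rows, each an object of numbers: "x", "y", "z": the shift along the world's x, y, z in m; "ax", "ay", "az": the turn, a rotation vector about the world's x, y, z in rad; "hand": the opening, from -1 (shut) to 1 (fully open). A call has 1 to 5 rows; each row is the pose to reach, as a shift and turn from the pose commanded when the call began; what a row does not reach only later rows make up. A row lasts 1/8 s, in which the tool goes at most 62.5 mm and 10.7 degrees, less where a joint would pass 70% of its speed; a pose out of reach is approached as far as the arm can. A call with a gripper value outside its range is refused whole. The fingers move at their own pace and stop on an object; "grip_force" is the grip in N (left out, the last holds). Time passes only in rows, so rows that repeat a pose let the fingers close. It gives the time, the measured TCP pose, the force and the opening at its end, in the units of the state.
- ctrl.sense(): the state, without advancing time (a new reading comes with each control period).
- viewer.capture(name): name is "side" or "top" or "wrist"; returns the picture (480x640x3 uint8, blue, green, red); there is no depth.
- viewer.camera_info(name): a dict with "fx", "fy", "cx", "cy" (pixels), "R" (3x3) and "t" (3): a world point X has camera coordinates R X + t. Camera axes: x right, y down, z forward; pixel columns grow to the right and rows downward; lengths in mm; the calibration is good to about 2 mm. A picture is of the moment at which its call begins: read the wrist's pose just before it. camera_info takes no time and is no camera call; for the wrist camera it gives the pose at the moment of the call.
- finish_job(): hands the job in, once; it reports no verdict.
The state is a dict: "time_s": time; "joints": joint angles; "dq": joint speeds; "tau": joint torques, N m; "eef_pos": TCP position; "ee_rot": TCP orientation; "force": force on the tool from outside, world axes, zero at the start; "wrist_torque": the same for the moment, N m; "grip_width": opening from 0.0 (shut) to 1.0 (fully open).
Only numpy, scipy, OpenCV 4.12 (cv2) and the standard library are available. Lean on these libraries where they do the work, as an engineer would, in place of code of your own. Each camera call takes 0.05 s, during which the arm holds its last target. There are 200 camera calls.

## Working session

There is one attempt and no reset: what is moved stays moved. The work goes in short steps, Python scripts to look and compute and a tool call to move; the robot and the scene stay as the last step left them, time stands still between calls to the robot, and variables do not carry over. Pictures are saved under pics/ and viewed, about 8 in all and at most 12, crops included, and the job is handed in when it is done.

Besides the shell and the picture viewer there is one more tool, called after "Emit:" by a JSON object that holds its "name" and its "arguments", one argument or row to a line. carry_out: Moves the arm, as the interface text tells. Its arguments: {"type":"object","properties":{"targets":{"type":"array"},"grip_force":{"type":"number"}},"required":["targets"]}

```bash
mkdir -p pics; python3 - <<'E'
from rig import ctrl,viewer
import cv2,json
s=ctrl.sense();print(s)
for n in("top","side"):
    cv2.imwrite(f"pics/{n}0.png",viewer.capture(n));print(n,viewer.camera_info(n))
E
```

```text
{'time_s': 0.0, 'joints': array([ 1.11960485e+00,  3.13462573e-01,  1.49846412e+00,  8.78035915e-06,
        1.33097291e+00, -2.23369288e-01]), 'dq': array([ 0.00064791,  0.00011272, -0.00148854, -0.00097696,  0.00023387,
        0.00085287]), 'tau': array([-1.34007227e-03, -4.12268722e+01, -2.59737951e+01, -2.22047611e-04,
        4.20675759e-03,  1.94510955e-05]), 'eef_pos': array([118.45255321, 511.19610821, 230.71845723]), 'ee_rot': array([ 0.70236813,  0.0799389 ,  0.70267965, -0.08080899]), 'force': array([-0.77577221,  0.02054699,  0.71220313]), 'wrist_torque': array([0.00889054, 0.00288133, 0.00661246]), 'grip_width': 1.001337191894667}
top {'fx': 445.7917359048963, 'fy': 445.7917359048963, 'cx': 316.9942067790481, 'cy': 238.82591359116392, 'R': array([[-0.00757681, -0.99991518,  0.01059392],
       [-0.99485722,  0.00646756, -0.10108054],
       [ 0.10100345, -0.0113053 , -0.99482184]]), 't': array([114.67912086, 497.44404288, 864.77049922])}
side {'fx': 483.4636798274216, 'fy': 483.4636798274216, 'cx': 307.61562998299854, 'cy': 240.85518328518467, 'R': array([[ 0.99484835, -0.09992005, -0.01710981],
       [-0.08795935, -0.76690814, -0.63570044],
       [ 0.05039757,  0.6339305 , -0.7717462 ]]), 't': array([-480.38688552,  156.90336237,  897.82847731])}
```

View pics/top0.png

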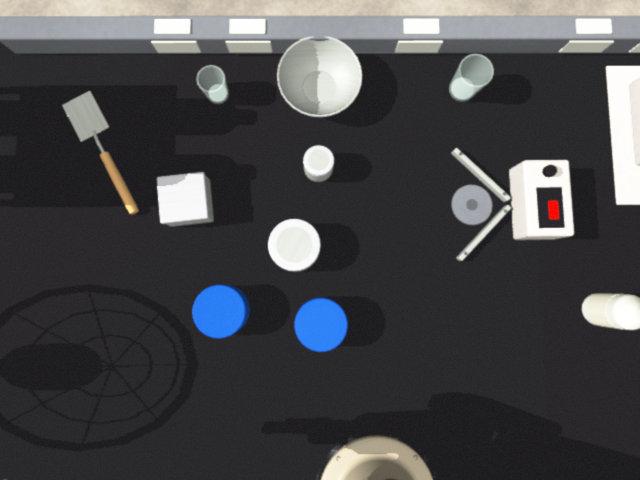

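View pics/side0.png

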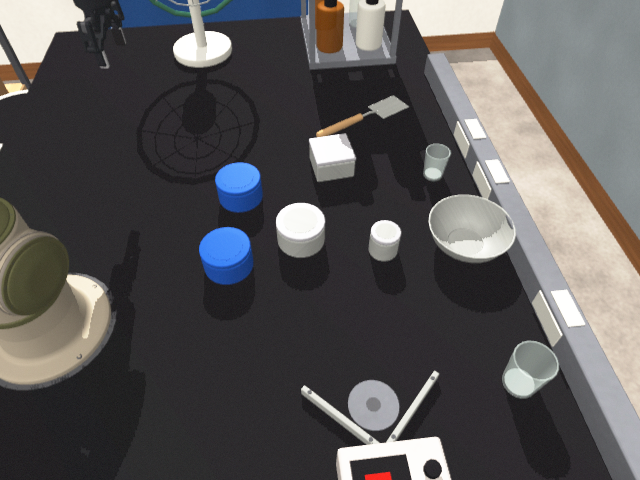

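Top view: wide pot (white, lid centre about (294,245)), narrow pot (318,163), tin (185,198), blue decoys (220,312) and (321,325), dock disc (472,204), V apex about (510,204), bar ends (455,152) and (460,258). The side view agrees: wide pot (301,225), disc (373,405). I'll cradle the pot between the open fingers, because pushing with two contacts is stable.

```bash
cat > h.py <<'E'
import numpy as np,cv2
from rig import viewer,ctrl
def w(n,u,v,z,c=None):
    c=c or viewer.camera_info(n);R=np.array(c["R"]);t=np.array(c["t"])
    d=R.T@np.array([(u-c["cx"])/c["fx"],(v-c["cy"])/c["fy"],1]);o=-R.T@t
    return (o+d*(z-o[2])/d[2])[:2].round(1)
E
python3 - <<'E'
from h import *
for n,pts in dict(top=dict(lid=(294,245,60),disc=(472,204.5,0),narrow=(318.5,157,60),tin=(183,190,60),blueA=(220,312,60),blueB=(321,325,60),endA=(455,152,20),endB=(460,258,20),apex=(509,204,20)),
  side=dict(lid=(301,221,60),disc=(373.5,405,0),narrow=(385,232,60),endA=(304,389,20),endB=(436,374,20))).items():
    for k,p in pts.items(): print(n,k,w(n,*p))
im=[cv2.imread("pics/top0.png")[130:290,250:530]]
cv2.imwrite("pics/c1.png",cv2.resize(im[0],None,fx=2.8,fy=2.8,interpolation=cv2.INTER_CUBIC))
E
```

```text
top lid [483.1 155.6]
top disc [ 570.2 -211.2]
top narrow [655.1 107.4]
top tin [591.1 369.5]
top blueA [357.6 294.9]
top blueB [331.9 105.3]
top endA [ 676.  -173.5]
top endB [ 458.2 -175.1]
top apex [ 567.3 -279.4]
side lid [485.7 151.2]
side disc [ 570.2 -211.6]
side narrow [647.1 103.3]
side endA [ 459.1 -180.7]
side endB [ 679.8 -178.5]
```

View pics/c1.png

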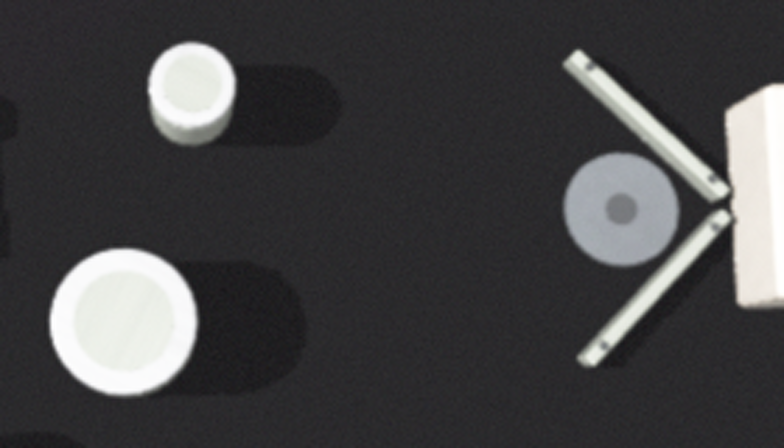

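Both cameras put the disc at (570,-211), and their pot centres agree within about 4 mm at (484,154). The V axis is roughly -y. I'll move behind the pot at (464,240) with the jaws half open, square to the push line.

Emit:
{"name": "carry_out", "arguments": {
  "targets": [
    {"x": 0.04,"y": -0.031,"z": 0,"az": -0.16,"hand": 0},
    {"x": 0.09,"y": -0.07,"z": 0,"az": -0.32,"hand": 0},
    {"x": 0.14,"y": -0.109,"z": 0,"az": -0.48,"hand": 0},
    {"x": 0.19,"y": -0.148,"z": 0,"az": -0.64,"hand": 0},
    {"x": 0.24,"y": -0.187,"z": 0,"az": -0.8,"hand": 0}
  ]
}}

```text
invalid input at $.targets[0]: expected keys x, y, z, ax, ay, az, hand
```

Emit:
{"name": "carry_out", "arguments": {
  "targets": [
    {"x": 0.05,"y": -0.04,"z": -0.03,"az": -0.16,"hand": 0},
    {"x": 0.105,"y": -0.084,"z": -0.07,"az": -0.32,"hand": 0},
    {"x": 0.105,"y": -0.084,"z": -0.11,"az": -0.32,"hand": 0},
    {"x": 0.105,"y": -0.084,"z": -0.13,"az": -0.32,"hand": 0},
    {"x": 0.105,"y": -0.084,"z": -0.13,"az": -0.32,"hand": 0}
  ]
}}

```text
invalid input at $.targets[0]: expected keys x, y, z, ax, ay, az, hand
```

```bash
python3 - <<'E'
from h import *
s=ctrl.sense();print(s["eef_pos"],s["ee_rot"],s["joints"],s["grip_width"],s["time_s"])
a=viewer.capture("top");b=viewer.capture("wrist");print(viewer.camera_info("wrist"))
cv2.imwrite("pics/2.png",cv2.resize(np.hstack([a,b]),(800,300),interpolation=cv2.INTER_AREA))
E
```

```text
[118.46863157 511.22753774 230.80806347] [ 0.70239066  0.07997414  0.70266147 -0.08073632] [ 1.11960528e+00  3.13381146e-01  1.49833680e+00  4.81630408e-06
  1.33101861e+00 -2.23421196e-01] 0.9987398769685839 0.1
{'fx': 349.8169403848023, 'fy': 349.8169403848023, 'cx': 309.9346944744178, 'cy': 240.03927570205474, 'R': array([[ 0.2247328 ,  0.97441979, -0.00111226],
       [ 0.94030554, -0.21656527,  0.26253566],
       [ 0.25557906, -0.06004623, -0.96492165]]), 't': array([-525.54960778,  -34.42255022,  377.86518711])}
```

View pics/2.png

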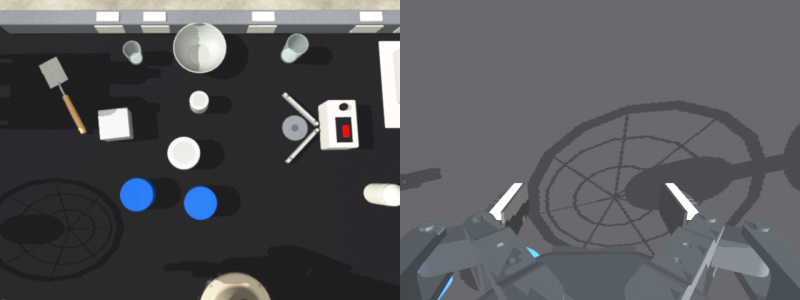

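The moves were refused because every row needs all the keys. The picture shows the scene and the arm unchanged, and the wrist view has only bare bench and the fan's shadow.

Emit:
{"name": "carry_out", "arguments": {
  "targets": [
    {"x": 0.04,"y": -0.031,"z": 0,"ax": 0,"ay": 0,"az": -0.16,"hand": 0},
    {"x": 0.09,"y": -0.07,"z": 0,"ax": 0,"ay": 0,"az": -0.32,"hand": 0},
    {"x": 0.14,"y": -0.109,"z": 0,"ax": 0,"ay": 0,"az": -0.48,"hand": 0},
    {"x": 0.19,"y": -0.148,"z": 0,"ax": 0,"ay": 0,"az": -0.64,"hand": 0},
    {"x": 0.24,"y": -0.187,"z": 0,"ax": 0,"ay": 0,"az": -0.8,"hand": 0}
  ]
}}

```text
time_s: 0.82
eef_pos: [357.0, 325.2, 231.4]
ee_rot: [0.615, 0.349, 0.615, -0.349]
force: [0.5, 1.4, -0.6]
grip_width: 0.499
```

Emit:
{"name": "carry_out", "arguments": {
  "targets": [
    {"x": 0.05,"y": -0.04,"z": -0.03,"ax": 0,"ay": 0,"az": -0.16,"hand": 0},
    {"x": 0.105,"y": -0.084,"z": -0.07,"ax": 0,"ay": 0,"az": -0.32,"hand": 0},
    {"x": 0.105,"y": -0.084,"z": -0.11,"ax": 0,"ay": 0,"az": -0.32,"hand": 0},
    {"x": 0.105,"y": -0.084,"z": -0.13,"ax": 0,"ay": 0,"az": -0.32,"hand": 0},
    {"x": 0.105,"y": -0.084,"z": -0.13,"ax": 0,"ay": 0,"az": -0.32,"hand": 0}
  ]
}}

```text
time_s: 1.45
eef_pos: [460.1, 242.3, 100.0]
ee_rot: [0.552, 0.44, 0.553, -0.442]
force: [-0.2, 0.3, 0.4]
grip_width: 0.503
```

```bash
python3 - <<'E'
from h import *
s=ctrl.sense();print(s["eef_pos"],s["ee_rot"],s["joints"],s["grip_width"],s["time_s"])
b=viewer.capture("wrist");a=viewer.capture("side")
cv2.imwrite("pics/3.png",cv2.resize(np.hstack([a,b]),(800,300),interpolation=cv2.INTER_AREA))
E
```

```text
[460.05035383 242.28639577 100.04369808] [ 0.55171533  0.44046131  0.55313336 -0.4423206 ] [2.59134411e-01 4.46907510e-01 1.67620105e+00 5.44026387e-05
 1.02179067e+00 3.65800159e-02] 0.5026100296032978 1.45
```

View pics/3.png

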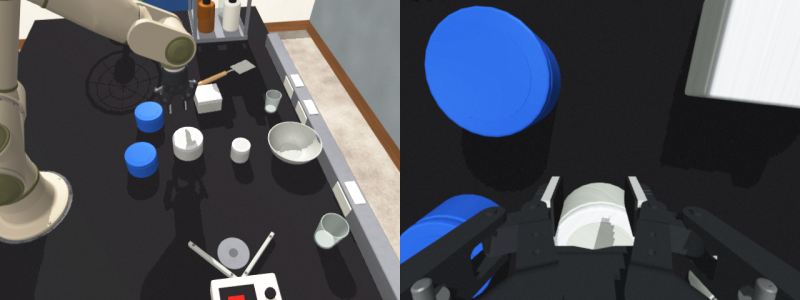

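In the wrist view the pot is centred between the fingers (about column 594 in the picture, finger mid 595). Both blue pots and the tin are clear of the fingers. I'll descend and push.

Emit:
{"name": "carry_out", "arguments": {
  "targets": [
    {"x": 0,"y": 0,"z": -0.03,"ax": 0,"ay": 0,"az": 0,"hand": 0},
    {"x": 0,"y": 0,"z": -0.06,"ax": 0,"ay": 0,"az": 0,"hand": 0},
    {"x": 0,"y": 0,"z": -0.08,"ax": 0,"ay": 0,"az": 0,"hand": 0},
    {"x": 0.003,"y": -0.012,"z": -0.08,"ax": 0,"ay": 0,"az": 0,"hand": 0},
    {"x": 0.006,"y": -0.024,"z": -0.08,"ax": 0,"ay": 0,"az": 0,"hand": 0}
  ]
}}

```text
time_s: 2.17
eef_pos: [467.7, 218.1, 22.8]
ee_rot: [0.553, 0.442, 0.552, -0.44]
force: [0.2, 0.4, -0.1]
grip_width: 0.499
```

Emit:
{"name": "carry_out", "arguments": {
  "targets": [
    {"x": 0.002,"y": -0.008,"z": 0,"ax": 0,"ay": 0,"az": 0,"hand": 0},
    {"x": 0.004,"y": -0.017,"z": 0,"ax": 0,"ay": 0,"az": 0,"hand": 0},
    {"x": 0.007,"y": -0.029,"z": 0,"ax": 0,"ay": 0,"az": 0,"hand": 0},
    {"x": 0.01,"y": -0.042,"z": 0,"ax": 0,"ay": 0,"az": 0,"hand": 0},
    {"x": 0.014,"y": -0.057,"z": 0,"ax": 0,"ay": 0,"az": 0,"hand": 0}
  ]
}}

```text
time_s: 2.8
eef_pos: [481.2, 161.8, 22.4]
ee_rot: [0.553, 0.442, 0.552, -0.441]
force: [-1.1, 6.9, 4.8]
grip_width: 0.499
```

Emit:
{"name": "carry_out", "arguments": {
  "targets": [
    {"x": 0.004,"y": -0.015,"z": 0,"ax": 0,"ay": 0,"az": 0,"hand": 0},
    {"x": 0.007,"y": -0.03,"z": 0,"ax": 0,"ay": 0,"az": 0,"hand": 0},
    {"x": 0.011,"y": -0.045,"z": 0,"ax": 0,"ay": 0,"az": 0,"hand": 0},
    {"x": 0.015,"y": -0.06,"z": 0,"ax": 0,"ay": 0,"az": 0,"hand": 0},
    {"x": 0.018,"y": -0.075,"z": 0,"ax": 0,"ay": 0,"az": 0,"hand": 0}
  ]
}}

```text
time_s: 3.42
eef_pos: [499.2, 86.6, 22.4]
ee_rot: [0.553, 0.442, 0.552, -0.441]
force: [-2.2, 7.9, 4.6]
grip_width: 0.498
```

```bash
python3 - <<'E'
from h import *
s=ctrl.sense();print(s["eef_pos"],s["force"],s["grip_width"],s["time_s"])
b=viewer.capture("side");a=viewer.capture("top")
cv2.imwrite("pics/4.png",cv2.resize(np.hstack([a[100:400,150:],b[100:400,150:]]),None,fx=.8,fy=.8,interpolation=cv2.INTER_AREA))
E
```

```text
[499.21287952  86.63985833  22.39254846] [-2.20459085  7.86395727  4.57617054] 0.49787529323105606 3.425
```

View pics/4.png

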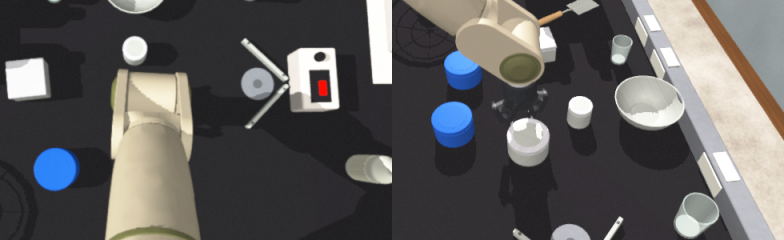

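The pot is following, upright and between the fingers: its lid is at about (528,133) in the right half, just ahead of the gripper. The force is a steady 8 N, so I'll carry on to just short of home.

Emit:
{"name": "carry_out", "arguments": {
  "targets": [
    {"x": 0.004,"y": -0.015,"z": 0,"ax": 0,"ay": 0,"az": 0,"hand": 0},
    {"x": 0.007,"y": -0.03,"z": 0,"ax": 0,"ay": 0,"az": 0,"hand": 0},
    {"x": 0.011,"y": -0.045,"z": 0,"ax": 0,"ay": 0,"az": 0,"hand": 0},
    {"x": 0.015,"y": -0.06,"z": 0,"ax": 0,"ay": 0,"az": 0,"hand": 0},
    {"x": 0.018,"y": -0.075,"z": 0,"ax": 0,"ay": 0,"az": 0,"hand": 0}
  ]
}}

```text
time_s: 4.15
eef_pos: [516.7, 12.1, 21.8]
ee_rot: [0.552, 0.442, 0.553, -0.441]
force: [-1.0, 6.5, 4.1]
grip_width: 0.5
```

Emit:
{"name": "carry_out", "arguments": {
  "targets": [
    {"x": 0.004,"y": -0.015,"z": 0,"ax": 0,"ay": 0,"az": 0,"hand": 0},
    {"x": 0.007,"y": -0.03,"z": 0,"ax": 0,"ay": 0,"az": 0,"hand": 0},
    {"x": 0.011,"y": -0.045,"z": 0,"ax": 0,"ay": 0,"az": 0,"hand": 0},
    {"x": 0.015,"y": -0.06,"z": 0,"ax": 0,"ay": 0,"az": 0,"hand": 0},
    {"x": 0.018,"y": -0.075,"z": 0,"ax": 0,"ay": 0,"az": 0,"hand": 0}
  ]
}}

```text
time_s: 4.78
eef_pos: [534.6, -62.8, 21.8]
ee_rot: [0.552, 0.441, 0.553, -0.441]
force: [-1.7, 6.7, 5.8]
grip_width: 0.498
```

Emit:
{"name": "carry_out", "arguments": {
  "targets": [
    {"x": 0.004,"y": -0.014,"z": 0,"ax": 0,"ay": 0,"az": 0,"hand": 0},
    {"x": 0.007,"y": -0.027,"z": 0,"ax": 0,"ay": 0,"az": 0,"hand": 0},
    {"x": 0.01,"y": -0.039,"z": 0,"ax": 0,"ay": 0,"az": 0,"hand": 0},
    {"x": 0.012,"y": -0.048,"z": 0,"ax": 0,"ay": 0,"az": 0,"hand": 0},
    {"x": 0.014,"y": -0.056,"z": 0,"ax": 0,"ay": 0,"az": 0,"hand": 0}
  ]
}}

```text
time_s: 5.4
eef_pos: [548.5, -118.5, 21.8]
ee_rot: [0.552, 0.442, 0.553, -0.441]
force: [-1.1, 7.5, 4.7]
grip_width: 0.498
```

```bash
python3 - <<'E'
from h import *
s=ctrl.sense();print(s["eef_pos"],s["force"],s["grip_width"],s["time_s"])
b=viewer.capture("side")
cv2.imwrite("pics/5.png",cv2.resize(b[280:480,240:500],None,fx=3,fy=3,interpolation=cv2.INTER_CUBIC))
E
```

```text
[ 548.52040256 -118.50944468   21.7838365 ] [-1.07711317  7.53454073  4.70017974] 0.49774437086256973 5.4
```

View pics/5.png

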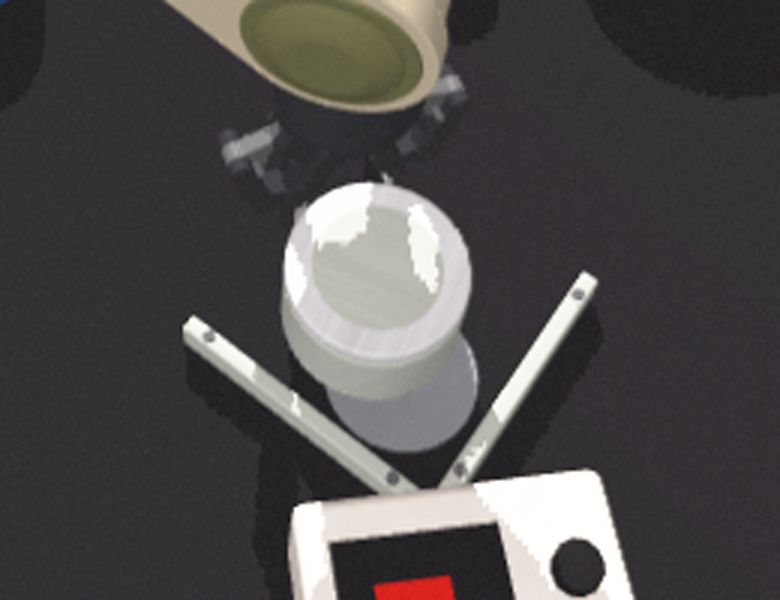

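The pot is upright inside the V and partly over the disc, with its lid centre at about (366,371) in the full side image, about 37 mm short of home. I'll push 28 mm more.

Emit:
{"name": "carry_out", "arguments": {
  "targets": [
    {"x": 0.002,"y": -0.007,"z": 0,"ax": 0,"ay": 0,"az": 0,"hand": 0},
    {"x": 0.004,"y": -0.014,"z": 0,"ax": 0,"ay": 0,"az": 0,"hand": 0},
    {"x": 0.006,"y": -0.02,"z": 0,"ax": 0,"ay": 0,"az": 0,"hand": 0},
    {"x": 0.007,"y": -0.025,"z": 0,"ax": 0,"ay": 0,"az": 0,"hand": 0},
    {"x": 0.008,"y": -0.028,"z": 0,"ax": 0,"ay": 0,"az": 0,"hand": 0}
  ]
}}

```text
time_s: 6.08
eef_pos: [556.5, -146.3, 21.7]
ee_rot: [0.552, 0.441, 0.553, -0.441]
force: [-2.2, 8.5, 6.4]
grip_width: 0.498
```

Emit:
{"name": "carry_out", "arguments": {
  "targets": [
    {"x": -0.003,"y": 0.02,"z": 0,"ax": 0,"ay": 0,"az": 0,"hand": -1},
    {"x": 0.005,"y": 0.04,"z": 0,"ax": 0,"ay": 0,"az": -0.1,"hand": -1},
    {"x": 0.012,"y": 0.04,"z": 0,"ax": 0,"ay": 0,"az": -0.22,"hand": -1},
    {"x": 0.012,"y": 0.04,"z": 0.004,"ax": 0,"ay": 0,"az": -0.22,"hand": -1},
    {"x": 0.012,"y": 0.04,"z": 0.004,"ax": 0,"ay": 0,"az": -0.22,"hand": -1}
  ]
}}

```text
time_s: 6.7
eef_pos: [568.5, -107.0, 25.6]
ee_rot: [0.502, 0.499, 0.501, -0.499]
force: [0.3, -0.2, -0.2]
grip_width: -0.003
```

```bash
python3 - <<'E'
from h import *
s=ctrl.sense();print(s["eef_pos"],s["force"],s["grip_width"],s["time_s"])
b=viewer.capture("side")
print(w("side",365.7,371,60))
cv2.imwrite("pics/6.png",cv2.resize(b[280:480,240:500],None,fx=3,fy=3,interpolation=cv2.INTER_CUBIC))
E
```

```text
[ 568.52950941 -107.02522469   25.62881309] [ 0.28155603 -0.18514009 -0.23232869] -0.003459560262899664 6.7
[ 558.6 -178.3]
```

View pics/6.png

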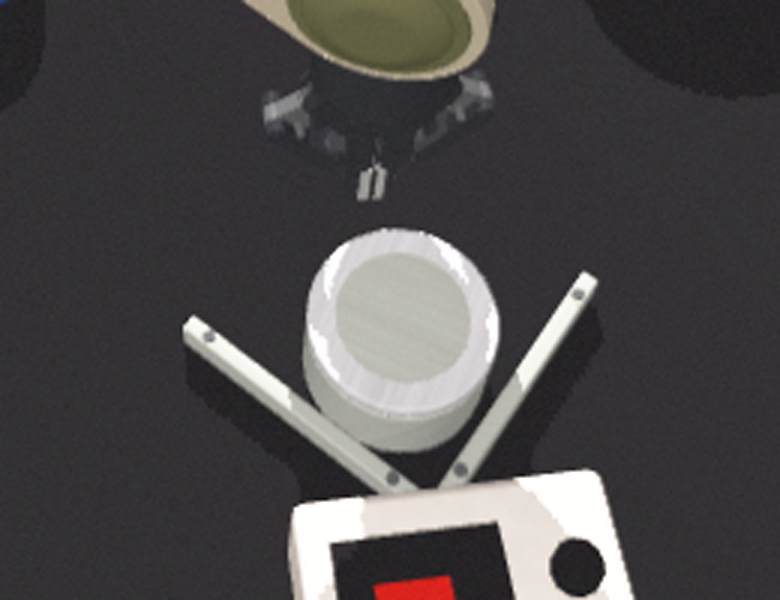

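The pot is nearly home, with its lid centre at (374,387) in the full image and about 7 mm to go. The shut fingers are centred behind it, so I'll push gently along -y and watch the force.

Emit:
{"name": "carry_out", "arguments": {
  "targets": [
    {"x": 0.001,"y": -0.015,"z": 0,"ax": 0,"ay": 0,"az": 0,"hand": -1},
    {"x": 0.001,"y": -0.028,"z": 0,"ax": 0,"ay": 0,"az": 0,"hand": -1},
    {"x": 0.001,"y": -0.034,"z": 0,"ax": 0,"ay": 0,"az": 0,"hand": -1},
    {"x": 0.001,"y": -0.037,"z": 0,"ax": 0,"ay": 0,"az": 0,"hand": -1},
    {"x": 0.001,"y": -0.039,"z": 0,"ax": 0,"ay": 0,"az": 0,"hand": -1}
  ]
}}

```text
time_s: 7.38
eef_pos: [569.6, -145.7, 25.3]
ee_rot: [0.5, 0.5, 0.501, -0.499]
force: [1.4, 13.2, 3.9]
grip_width: 0.0
```

Emit:
{"name": "carry_out", "arguments": {
  "targets": [
    {"x": 0,"y": -0.001,"z": 0,"ax": 0,"ay": 0,"az": 0,"hand": -1},
    {"x": 0,"y": -0.002,"z": 0,"ax": 0,"ay": 0,"az": 0,"hand": -1}
  ]
}}

```text
time_s: 7.62
eef_pos: [570.3, -146.1, 25.4]
ee_rot: [0.5, 0.5, 0.501, -0.498]
force: [5.7, 15.8, 4.4]
grip_width: 0.001
```

Emit:
{"name": "carry_out", "arguments": {
  "targets": [
    {"x": 0,"y": -0.001,"z": 0,"ax": 0,"ay": 0,"az": 0,"hand": -1},
    {"x": 0,"y": -0.002,"z": 0,"ax": 0,"ay": 0,"az": 0,"hand": -1}
  ]
}}

```text
time_s: 7.88
eef_pos: [571.0, -146.7, 25.8]
ee_rot: [0.5, 0.501, 0.501, -0.497]
force: [9.1, 25.0, 6.7]
grip_width: 0.0
```

Emit:
{"name": "carry_out", "arguments": {
  "targets": [
    {"x": 0,"y": -0.001,"z": 0,"ax": 0,"ay": 0,"az": 0,"hand": -1},
    {"x": 0,"y": -0.002,"z": 0,"ax": 0,"ay": 0,"az": 0,"hand": -1}
  ]
}}

```text
time_s: 8.12
eef_pos: [571.7, -147.2, 26.2]
ee_rot: [0.5, 0.502, 0.502, -0.496]
force: [13.0, 34.2, 9.1]
grip_width: 0.002
```

```bash
python3 - <<'E'
from h import *
s=ctrl.sense();print(s["eef_pos"],s["force"],s["time_s"])
b=viewer.capture("side");cv2.imwrite("pics/7raw.png",b)
cv2.imwrite("pics/7.png",cv2.resize(b[320:470,290:450],None,fx=4,fy=4,interpolation=cv2.INTER_CUBIC))
c=viewer.camera_info("side");R=np.array(c["R"]);t=np.array(c["t"])
for p in [(570.2,-211.4,60),(570.2,-211.4,0),(620.2,-211.4,60),(520.2,-211.4,60)]:
    q=R@np.array(p)+t;print(c["fx"]*q[0]/q[2]+c["cx"],c["fy"]*q[1]/q[2]+c["cy"])
E
```

```text
[ 571.7452093  -147.17283177   26.22955035] [13.04069832 34.22795345  9.11235066] 8.125
376.9185780593641 390.3366923337121
373.4957892268223 404.87021622366785
408.80300313667607 386.9939547726141
344.8180930142884 393.70208144859976
```

View pics/7.png

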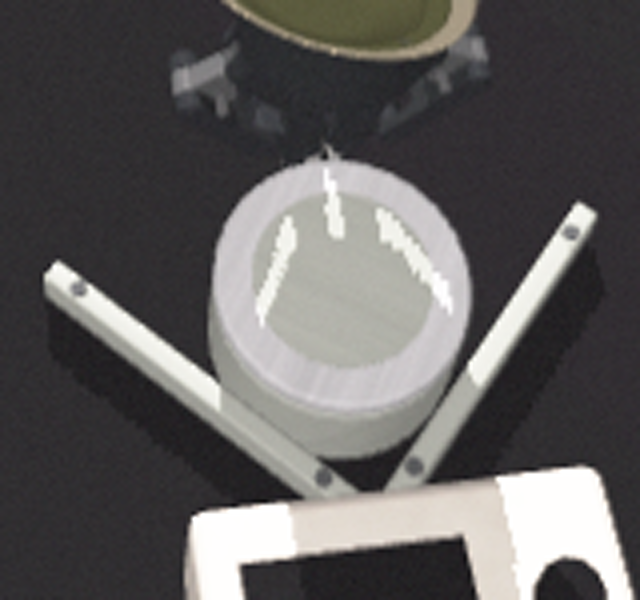

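The lid centre reads (375.4,391.4) against a predicted (376.9,390.3), so the pot is within about 2 mm. The rising sideways force could mean it is wedged on one bar. I'll back off and check in both cameras.

Emit:
{"name": "carry_out", "arguments": {
  "targets": [
    {"x": 0,"y": 0.015,"z": 0,"ax": 0,"ay": 0,"az": 0,"hand": -1},
    {"x": -0.02,"y": 0.05,"z": 0,"ax": 0,"ay": 0,"az": 0,"hand": -1},
    {"x": -0.04,"y": 0.1,"z": 0,"ax": 0,"ay": 0,"az": 0,"hand": -1},
    {"x": -0.06,"y": 0.15,"z": 0,"ax": 0,"ay": 0,"az": 0,"hand": -1},
    {"x": -0.06,"y": 0.15,"z": 0,"ax": 0,"ay": 0,"az": 0,"hand": -1}
  ]
}}

```text
time_s: 8.8
eef_pos: [508.2, 0.2, 25.2]
ee_rot: [0.501, 0.498, 0.502, -0.499]
force: [0.9, 0.3, 0.5]
grip_width: -0.0
```

```bash
python3 - <<'E'
from h import *
s=ctrl.sense();print(s["eef_pos"],s["force"],s["time_s"])
a=viewer.capture("top");b=viewer.capture("side");cv2.imwrite("pics/8a.png",a);cv2.imwrite("pics/8b.png",b)
A=cv2.resize(a[140:270,435:525],None,fx=4.4,fy=4.4,interpolation=cv2.INTER_CUBIC)
B=cv2.resize(b[335:465,325:415],None,fx=4.4,fy=4.4,interpolation=cv2.INTER_CUBIC)
cv2.imwrite("pics/8.png",np.hstack([A,B]));print(A.shape)
for n in("top","side"):
  c=viewer.camera_info(n);R=np.array(c["R"]);t=np.array(c["t"])
  q=R@np.array((570.2,-211.4,60))+t;print(n,c["fx"]*q[0]/q[2]+c["cx"],c["fy"]*q[1]/q[2]+c["cy"])
E
```

```text
[5.08165394e+02 1.90380184e-01 2.51845587e+01] [0.94549811 0.34343599 0.51072834] 8.8
(572, 396, 3)
top 483.1240048888052 199.01389413693846
side 376.9185780593641 390.3366923337121
```

View pics/8.png

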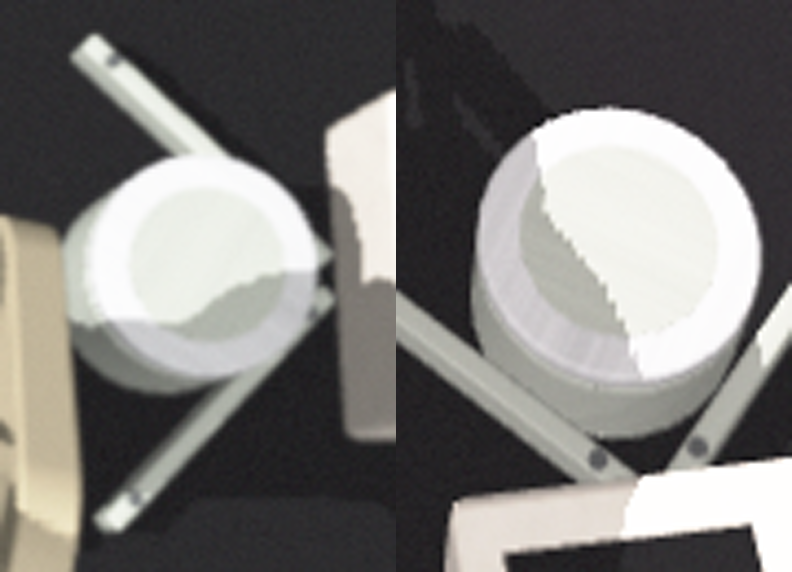

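Both cameras show the pot on the low-x bar, about 2–3 mm short of the high-x bar. The top lid centre is (481,200.5) against an expected (483,199), and the side one is (376,390.6) against (376.9,390.3). It was friction-wedged, so I'll nudge it along the low-x bar, pushing at 45° toward the other bar.

Emit:
{"name": "carry_out", "arguments": {
  "targets": [
    {"x": -0.013,"y": -0.03,"z": 0,"ax": 0,"ay": 0,"az": 0.16,"hand": -1},
    {"x": -0.013,"y": -0.06,"z": 0,"ax": 0,"ay": 0,"az": 0.32,"hand": -1},
    {"x": -0.013,"y": -0.09,"z": 0,"ax": 0,"ay": 0,"az": 0.48,"hand": -1},
    {"x": -0.013,"y": -0.12,"z": 0,"ax": 0,"ay": 0,"az": 0.64,"hand": -1},
    {"x": -0.013,"y": -0.136,"z": 0,"ax": 0,"ay": 0,"az": 0.785,"hand": -1}
  ]
}}

```text
time_s: 9.52
eef_pos: [496.9, -141.3, 25.3]
ee_rot: [0.654, 0.269, 0.654, -0.269]
force: [0.1, -0.4, -0.6]
grip_width: -0.004
```

Emit:
{"name": "carry_out", "arguments": {
  "targets": [
    {"x": 0.01,"y": -0.01,"z": 0,"ax": 0,"ay": 0,"az": 0,"hand": -1},
    {"x": 0.018,"y": -0.018,"z": 0,"ax": 0,"ay": 0,"az": 0,"hand": -1},
    {"x": 0.022,"y": -0.022,"z": 0,"ax": 0,"ay": 0,"az": 0,"hand": -1},
    {"x": 0.025,"y": -0.025,"z": 0,"ax": 0,"ay": 0,"az": 0,"hand": -1}
  ]
}}

```text
time_s: 10.02
eef_pos: [521.8, -163.5, 25.2]
ee_rot: [0.654, 0.27, 0.654, -0.27]
force: [-0.2, -0.4, 0.6]
grip_width: 0.003
```

Emit:
{"name": "carry_out", "arguments": {
  "targets": [
    {"x": 0.001,"y": -0.001,"z": 0,"ax": 0,"ay": 0,"az": 0,"hand": -1},
    {"x": 0.002,"y": -0.002,"z": 0,"ax": 0,"ay": 0,"az": 0,"hand": -1},
    {"x": 0.003,"y": -0.003,"z": 0,"ax": 0,"ay": 0,"az": 0,"hand": -1}
  ]
}}

```text
time_s: 10.4
eef_pos: [524.7, -166.2, 25.3]
ee_rot: [0.654, 0.27, 0.654, -0.27]
force: [0.7, -0.2, 0.9]
grip_width: -0.001
```

Emit:
{"name": "carry_out", "arguments": {
  "targets": [
    {"x": 0.001,"y": -0.001,"z": 0,"ax": 0,"ay": 0,"az": 0,"hand": -1},
    {"x": 0.002,"y": -0.002,"z": 0,"ax": 0,"ay": 0,"az": 0,"hand": -1}
  ]
}}

```text
time_s: 10.65
eef_pos: [525.9, -167.3, 25.3]
ee_rot: [0.653, 0.27, 0.655, -0.269]
force: [-4.9, 6.0, 5.5]
grip_width: 0.003
```

Emit:
{"name": "carry_out", "arguments": {
  "targets": [
    {"x": 0.001,"y": -0.001,"z": 0,"ax": 0,"ay": 0,"az": 0,"hand": -1},
    {"x": 0.002,"y": -0.002,"z": 0,"ax": 0,"ay": 0,"az": 0,"hand": -1}
  ]
}}

```text
time_s: 10.9
eef_pos: [526.4, -167.9, 25.2]
ee_rot: [0.651, 0.27, 0.657, -0.269]
force: [-16.8, 14.1, 17.3]
grip_width: 0.0
```

Emit:
{"name": "carry_out", "arguments": {
  "targets": [
    {"x": 0.001,"y": -0.001,"z": 0,"ax": 0,"ay": 0,"az": 0,"hand": -1}
  ]
}}

```text
time_s: 11.02
eef_pos: [526.4, -167.9, 25.2]
ee_rot: [0.65, 0.27, 0.658, -0.268]
force: [-21.9, 19.2, 21.5]
grip_width: -0.001
```

It stopped hard against the high-x bar, which implies a pot centre of about (569.5,-211), equal to the disc centre. I'll do the mirrored gentle nudge to confirm it is still seated on the low-x bar.

Emit:
{"name": "carry_out", "arguments": {
  "targets": [
    {"x": -0.02,"y": 0.02,"z": 0,"ax": 0,"ay": 0,"az": 0,"hand": -1},
    {"x": -0.04,"y": 0.045,"z": 0,"ax": 0,"ay": 0,"az": -0.16,"hand": -1},
    {"x": -0.03,"y": 0.075,"z": 0,"ax": 0,"ay": 0,"az": -0.33,"hand": -1},
    {"x": 0,"y": 0.085,"z": 0,"ax": 0,"ay": 0,"az": -0.5,"hand": -1},
    {"x": 0.03,"y": 0.085,"z": 0,"ax": 0,"ay": 0,"az": -0.67,"hand": -1}
  ]
}}

```text
time_s: 11.65
eef_pos: [560.6, -85.4, 25.5]
ee_rot: [0.528, 0.471, 0.527, -0.471]
force: [-0.2, 0.0, -0.5]
grip_width: 0.002
```

Emit:
{"name": "carry_out", "arguments": {
  "targets": [
    {"x": 0.03,"y": 0,"z": 0,"ax": 0,"ay": 0,"az": -0.18,"hand": -1},
    {"x": 0.06,"y": 0,"z": 0,"ax": 0,"ay": 0,"az": -0.36,"hand": -1},
    {"x": 0.08,"y": -0.01,"z": 0,"ax": 0,"ay": 0,"az": -0.54,"hand": -1},
    {"x": 0.095,"y": -0.03,"z": 0,"ax": 0,"ay": 0,"az": -0.72,"hand": -1},
    {"x": 0.095,"y": -0.038,"z": 0,"ax": 0,"ay": 0,"az": -0.9,"hand": -1}
  ]
}}

```text
time_s: 12.28
eef_pos: [655.4, -125.3, 25.0]
ee_rot: [0.27, 0.654, 0.269, -0.654]
force: [-0.5, 1.0, 0.8]
grip_width: 0.001
```

Emit:
{"name": "carry_out", "arguments": {
  "targets": [
    {"x": 0,"y": 0,"z": 0,"ax": 0,"ay": 0,"az": 0,"hand": -1}
  ]
}}

```text
time_s: 12.4
eef_pos: [654.6, -124.7, 25.1]
ee_rot: [-0.272, -0.653, -0.272, 0.653]
force: [-0.0, 0.5, -0.2]
grip_width: -0.004
```

Emit:
{"name": "carry_out", "arguments": {
  "targets": [
    {"x": -0.014,"y": -0.015,"z": 0,"ax": 0,"ay": 0,"az": 0,"hand": -1},
    {"x": -0.026,"y": -0.028,"z": 0,"ax": 0,"ay": 0,"az": 0,"hand": -1},
    {"x": -0.033,"y": -0.035,"z": 0,"ax": 0,"ay": 0,"az": 0,"hand": -1},
    {"x": -0.037,"y": -0.039,"z": 0,"ax": 0,"ay": 0,"az": 0,"hand": -1},
    {"x": -0.038,"y": -0.04,"z": 0,"ax": 0,"ay": 0,"az": 0,"hand": -1}
  ]
}}

```text
time_s: 13.02
eef_pos: [616.7, -164.4, 25.4]
ee_rot: [0.272, 0.653, 0.272, -0.653]
force: [0.5, 0.8, 0.2]
grip_width: -0.001
```

Emit:
{"name": "carry_out", "arguments": {
  "targets": [
    {"x": -0.001,"y": -0.001,"z": 0,"ax": 0,"ay": 0,"az": 0,"hand": -1},
    {"x": -0.002,"y": -0.002,"z": 0,"ax": 0,"ay": 0,"az": 0,"hand": -1}
  ]
}}

```text
time_s: 13.28
eef_pos: [614.8, -166.1, 25.3]
ee_rot: [0.272, 0.653, 0.272, -0.653]
force: [-0.1, -0.5, -0.0]
grip_width: -0.001
```

Emit:
{"name": "carry_out", "arguments": {
  "targets": [
    {"x": -0.001,"y": -0.001,"z": 0,"ax": 0,"ay": 0,"az": 0,"hand": -1},
    {"x": -0.002,"y": -0.002,"z": 0,"ax": 0,"ay": 0,"az": 0,"hand": -1}
  ]
}}

```text
time_s: 13.52
eef_pos: [614.5, -166.5, 25.9]
ee_rot: [0.272, 0.655, 0.272, -0.651]
force: [12.1, 13.1, 2.5]
grip_width: -0.004
```

Emit:
{"name": "carry_out", "arguments": {
  "targets": [
    {"x": -0.001,"y": -0.001,"z": 0,"ax": 0,"ay": 0,"az": 0,"hand": -1}
  ]
}}

```text
time_s: 13.65
eef_pos: [614.4, -166.6, 26.3]
ee_rot: [0.272, 0.655, 0.272, -0.65]
force: [15.2, 18.5, 3.3]
grip_width: -0.001
```

Emit:
{"name": "carry_out", "arguments": {
  "targets": [
    {"x": 0.02,"y": 0.02,"z": 0,"ax": 0,"ay": 0,"az": 0,"hand": -1},
    {"x": 0.02,"y": 0.06,"z": 0.02,"ax": 0,"ay": 0,"az": 0,"hand": -1},
    {"x": -0.02,"y": 0.1,"z": 0.05,"ax": 0,"ay": 0,"az": 0,"hand": -1},
    {"x": -0.07,"y": 0.13,"z": 0.08,"ax": 0,"ay": 0,"az": 0,"hand": -1},
    {"x": -0.12,"y": 0.16,"z": 0.1,"ax": 0,"ay": 0,"az": 0,"hand": -1}
  ]
}}

```text
time_s: 14.28
eef_pos: [493.4, -10.2, 125.1]
ee_rot: [0.272, 0.653, 0.272, -0.652]
force: [1.2, -0.7, -0.4]
grip_width: 0.001
```

Emit:
{"name": "carry_out", "arguments": {
  "targets": [
    {"x": -0.04,"y": 0.045,"z": 0.01,"ax": 0,"ay": 0,"az": 0,"hand": -1},
    {"x": -0.07,"y": 0.09,"z": 0.02,"ax": 0,"ay": 0,"az": 0,"hand": -1},
    {"x": -0.08,"y": 0.14,"z": 0.03,"ax": 0,"ay": 0,"az": 0,"hand": -1},
    {"x": -0.08,"y": 0.14,"z": 0.03,"ax": 0,"ay": 0,"az": 0,"hand": -1}
  ]
}}

```text
time_s: 14.78
eef_pos: [414.1, 131.2, 154.9]
ee_rot: [0.273, 0.653, 0.273, -0.652]
force: [0.9, 0.0, 0.1]
grip_width: 0.0
```

```bash
python3 - <<'E'
from h import *
s=ctrl.sense();print(s["eef_pos"],s["force"],s["time_s"])
a=viewer.capture("top");b=viewer.capture("side");cv2.imwrite("pics/9a.png",a);cv2.imwrite("pics/9b.png",b)
A=cv2.resize(a[140:270,435:525],None,fx=4.4,fy=4.4,interpolation=cv2.INTER_CUBIC)
B=cv2.resize(b[335:465,325:415],None,fx=4.4,fy=4.4,interpolation=cv2.INTER_CUBIC)
cv2.imwrite("pics/9.png",np.hstack([A,B]))
E
```

```text
[414.10827105 131.21309368 154.94846564] [0.92428079 0.02228208 0.1382118 ] 14.775
```

View pics/9.png

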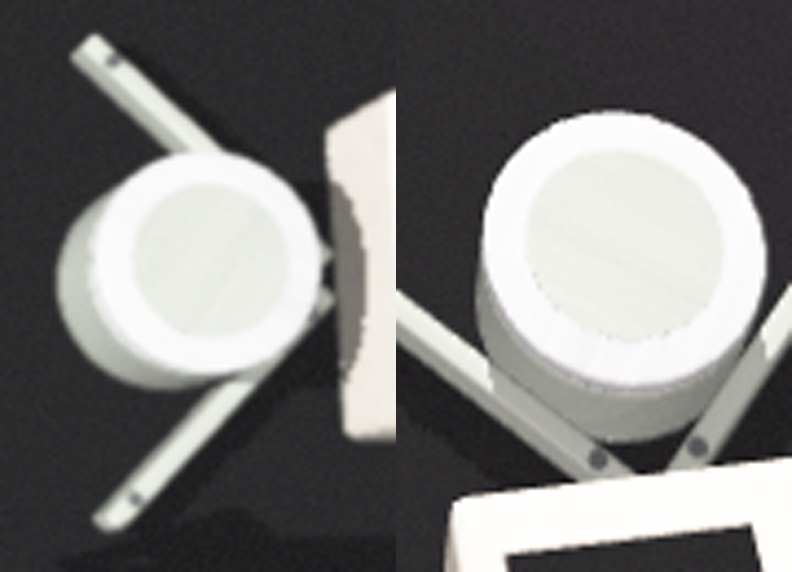

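The final view shows the pot upright with its wall against both bars. Lid centres are top (482.0,200.0) and side (376.9,391.5). Averaging the two cameras, whose 4 mm height-60 bias is the same as at the start, gives about (569.3,-211.5) against a disc centre of (570.2,-211.4). I'll check the other objects in numbers, then hand in.

```bash
python3 - <<'E'
from h import *
from rig import finish_job
print(w("top",482,200,60),w("side",376.9,391.5,60))
a,b=[cv2.cvtColor(cv2.imread(f"pics/{n}.png"),6).astype(float) for n in("side0","9b")]
for k,(x0,y0,x1,y1) in dict(narrow=(362,215,408,265),tin=(300,130,362,185)).items():
    print(k,cv2.phaseCorrelate(a[y0:y1,x0:x1].copy(),b[y0:y1,x0:x1].copy()))
print(ctrl.sense()["force"],finish_job())
E
```

```text
[ 568.3 -209.1] [ 569.8 -213.2]
narrow ((-0.0018409520199718088, -0.01672845577256865), 0.9983623129594464)
tin ((-0.0031128872512695693, -0.01555455654940019), 1.0023994650528218)
the job is handed in; nothing more can be done
[ 0.31952797 -0.31825923 -0.18130737] None
```

The wide pot is docked in the V against both guide bars, the gripper is backed away, and the job is handed in at about 15 s. No verdict was reported.

- **How it was moved:** I pushed the pot low on its side between the half-open fingers until it was almost home. A straight push with shut fingers then left it wedged by friction on one bar, about 2–3 mm short of the other. One 45° nudge towards each bar seated it, and each ended in a stiff stop.
- **Position:** the two cameras average about (569, -211) for the pot centre, against (570, -211) for the drive plate. They disagree by about 4 mm in y, the same bias they showed at the start.
- **Nudge stops:** the stop positions fit home within about 1–2 mm, which depends on the finger offset I assumed. I could not measure the gap at the bars directly to better than about 1 mm.
- **Other objects:** the narrow pot and the tin shifted less than 0.02 px in the side view, so neither moved.
- **Forces:** the highest contact force I read was about 38 N at the wrist, from the fingers pushing the pot. It was near zero when I handed in.

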